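# Hold the light-meter head flush on a tilted display

### The job

Pick up the light meter's round sensor head by its grip and put its face on the white test patch of the tilted display, wholly inside the patch, feeling for the slope until it lies flat against the sloping glass all the way round its rim so that no stray light gets in. Hold it there still for two seconds for the reading, pressed lightly but more firmly than its own weight, and finish while still gripping it against the glass. Do not strike the glass, do not push the display out of its tilt, and leave the mouse, the circuit board and the hand-held meter where they are.

Things in the scene. Friction and masses are not known exactly. Their poses are not given: they have to be found in the camera images.
- probe: Loose sensor head, 0.11 to 0.18 kg, face down on the bench. Round flat head of aluminium 64 mm across, 15 mm thick, black rubber rim; its whole underside is the measuring face. From the middle of its back, a black grip block 32 mm along its x by 24 mm along its y rises to 60 mm above the face; take it across the 24 mm, fingertips clear of the head. Origin: centre of the face; z out through the grip.
- patch (a point): Centre of the white test patch, on the glass surface about 131 to 134 mm above the bench. The patch is a 100 x 100 mm square in the middle of the dark screen. z points out of the glass, x up the slope (away from the robot), y level, to the left seen from the robot.
- panel: The display: a flat black panel, 172 mm up the slope, 256 mm wide, 18 mm thick, rim level with the glass, on a fixed 150 x 180 mm foot. The glass slopes 14 to 28 degrees from level, different each time. Axes as the patch's; origin on the level hinge (along y), 30 mm straight behind the patch's centre. The hinge keeps its tilt by friction unless turned with more than about 1.2 N m.
- panel_low (a point): Middle of the display's lower edge, on the glass plane, 86 mm down the slope from the centre of the patch; same axes as the patch.
- mouse: Black computer mouse, 104 x 58 x 32 mm, loose on the bench. Origin: centre of its underside. To be left alone.
- board: Green circuit board 85 x 65 mm on four brass standoffs, 28 mm high in all, loose on the bench. Origin: centre below it, at bench height. To be left alone.
- meter: Grey hand-held meter with a small screen and keys, 150 x 72 x 30 mm, lying loose on the bench. Origin: centre of its underside. To be left alone.
Mind the look-alikes: they are no part of the job. There is more than one size of the probe; the one meant has the size given above.

How it is judged (in metres and radians):
On the way, in this order (a step that is already met when the one before it is completed fails the run):
1. the sensor head has been picked up: gripped, lifted clear of the bench, not yet on the display (height (world z) of probe above 0.04 m and contact force between the fingers and probe above 1 N and contact force between probe and panel below 0.1 N), for 0.2 s.
2. the face lies flat on the glass inside the white patch, pressed lightly and held by the gripper for a second and a half (x of probe in the frame of patch between -0.018 and 0.018 m and y of probe in the frame of patch between -0.018 and 0.018 m and z of probe in the frame of patch between -0.003 and 0.003 m and angle between the z axis of probe and the z axis of patch, either way round below 0.035 rad and angle between probe's own z axis and vertical below 1.2 rad and contact force between probe and panel between 2 and 25 N and contact force between the fingers and probe above 1 N and height (world z) of probe above 0.09 m and linear speed of probe below 0.02 m/s), for 1.5 s.
At the end, for the whole second after the job is handed in: The gripper still holds the sensor head, its face on the glass: its centre within 18 mm of the patch's centre along both edges of the patch (so wholly inside it) and within 3 mm of the glass, its face parallel to the glass within 0.035 rad, pressed on the glass with 2 to 25 N, and still (all of step 2); the arm keeps its last pose, push and grip.
It fails at once if the glass is struck (over 100 N from the sensor head) (contact force between probe and panel above 100 N).
It fails at once if the display is pushed out of its tilt (its lower edge moves more than 6 mm) (distance of panel_low from where it was at the start of the episode above 0.006 m).
It fails at once if the mouse is moved more than 15 mm (distance of mouse from where it was at the start of the episode above 0.015 m).
It fails at once if the board is moved more than 15 mm (distance of board from where it was at the start of the episode above 0.015 m).
It fails at once if the meter is moved more than 15 mm (distance of meter from where it was at the start of the episode above 0.015 m).
It also fails if it takes over 46 s, if anything falls off the work surface, if the arm or the gripper's body presses on something with over 40 N, if the wrist force passes 120 N, or if a joint passes its speed limit or range.

### The arm

A 6-joint arm with a two-finger parallel gripper is mounted at the origin on the work surface. World frame = base frame: x ahead of the robot, y to its left, z up, the work surface at z = 0. Lengths are in mm, angles in rad, forces in N, time in s.
With the tool pointing down it reaches from about 375 to 925 mm from the base axis. Payload 5.7 kg.
Tool frame: the origin (TCP) lies on the centre line of the jaws, within the pads' length; the fingertips stand 22 mm ahead of it and the grasp point (between the pads) lies 3 mm ahead of it; x points along the fingers, z is the direction in which the jaws open and shut, and the axes are right-handed (so a half turn about x gives the same grasp; the last joint's range is limited). The gripper opens to 85 mm and grips with 20 to 120 N. Pads are 22 mm wide; open, the fingers measure 114 mm over their backs; the gripper's body (76 mm by 85 mm) begins 54 mm behind the grasp point. The pads swing forward as they close: fully open they stand 13 mm farther back than shut.
Start: joints at [1.159, 0.359, 1.51, -0, 1.272, -0.115], TCP at [175.471, 573.739, 253.267] pointing down, gripper open.
Joint ranges: [-2.97, 2.97], [-1.01, 2.36], [0.21, 2.38], [-0.96, 4.11], [0.2, 2.71], [-2.98, 2.98]. Speed limits (rad/s): [2.39, 2.39, 3.14, 3.14, 3.14, 3.14].

### API

Orientations are given as a rotation vector (axis times angle).
In Python, from rig import state, capture, get_calibration, close_job gives the robot as it stands.
- The arm moves only by the tool arm_command, never from a script. Its argument "targets" is a list of rows, each an object of numbers: "grip": the opening, from 0 (shut) to 1 (fully open); "tx", "ty", "tz": the shift along the tool's x, y, z in units of 30 mm (1.0 is 30 mm); "yaw": the turn about the tool's x in units of 6 degrees (1.0 is 6 degrees). A call has exactly 8 rows; each row is the pose to reach, as a shift and turn from the pose measured when the call began, along the tool's axes at that moment; what a row does not reach only later rows make up. A row lasts 1/10 s, in which the tool goes at most 50 mm and 8.59 degrees, less where a joint would pass 70% of its speed; a pose out of reach is approached as far as the arm can. A call with a gripper value outside its range is refused whole. The fingers move at their own pace and stop on an object; "force" is the grip in N (left out, the last holds). Time passes only in rows, so rows that repeat a pose let the fingers close, or fill a call up. It gives the time, the measured TCP pose, the force and the opening at its end, in the units of the state.
- state(): the state, without advancing time (a new reading comes with each control period).
- capture(name): name is "side" or "top" or "wrist"; returns the picture (420x560x3 uint8, blue, green, red); there is no depth.
- get_calibration(name): a dict with "K" (3x3 intrinsics, pixels), "k1" (the pictures are not rectified: a ray, as slopes to the right and down, at radius r is drawn at 1 + k1 r^2 times it, then the intrinsics apply), "origin" and "orientation" of the camera in the world. Camera axes: x right, y down, z forward; pixel columns grow to the right and rows downward; lengths in mm; the calibration is good to about 2 mm. A picture is of the moment at which its call begins: read the wrist's pose just before it. get_calibration takes no time and is no camera call; for the wrist camera it gives the pose at the moment of the call.
- close_job(): hands the job in, once; it reports no verdict.
The state is a dict: "t": time; "qpos": joint angles; "qvel": joint speeds; "joint_efforts": joint torques, N m; "eef_pos": TCP position; "orientation": TCP orientation; "force": force on the tool from outside, world axes, zero at the start; "ft_torque": the same for the moment, N m; "finger_gap": finger opening in mm.
Only numpy, scipy, OpenCV 4.12 (cv2) and the standard library are available. Lean on these libraries where they do the work, as an engineer would, in place of code of your own. Each camera call takes 0.05 s, during which the arm holds its last target.

## Working session

There is one attempt and no reset: what is moved stays moved. The work goes in short steps, Python scripts to look and compute and a tool call to move; the robot and the scene stay as the last step left them, time stands still between calls to the robot, and variables do not carry over. Pictures are saved under pics/ and viewed, and the job is handed in when it is done.

Besides the shell and the picture viewer there is one more tool, called after "Request:" as a command line: name --argument value ..., lists and objects as JSON in quotes. arm_command: Moves the arm, as the interface text tells. Its arguments: {"type":"object","properties":{"targets":{"type":"array"},"force":{"type":"number"}},"required":["targets"]}

```bash
ls; mkdir -p pics
cat > h.py <<'E'
import numpy as np,cv2
from rig import state,capture,get_calibration
from scipy.spatial.transform import Rotation as R
def Rm(o):
    o=np.array(o,float)
    return o if o.shape==(3,3) else R.from_rotvec(o).as_matrix()
def ray(c,u,v):
    K=np.array(c['K']);D=np.array([c['k1'],0,0,0,0],float)
    p=cv2.undistortPoints(np.array([[[u,v]]],float),K,D)[0,0]
    return np.array(c['origin'],float),Rm(c['orientation'])@np.array([p[0],p[1],1.])
def onz(c,u,v,z):
    o,d=ray(c,u,v);return o+d*(z-o[2])/d[2]
def proj(c,P):
    P=np.array(P,float).reshape(-1,3)
    q=(P-np.array(c['origin']))@Rm(c['orientation'])
    s=q[:,:2]/q[:,2:];r2=(s**2).sum(1,keepdims=True);s=s*(1+c['k1']*r2)
    K=np.array(c['K']);return np.c_[s,np.ones(len(s))]@K.T
def tri(c1,p1,c2,p2):
    o1,d1=ray(c1,*p1);o2,d2=ray(c2,*p2)
    t=np.linalg.lstsq(np.c_[d1,-d2],o2-o1,rcond=None)[0]
    a,b=o1+t[0]*d1,o2+t[1]*d2
    return (a+b)/2,np.linalg.norm(a-b)
E
python3 - <<'E'
from h import *
print(state())
for n in ['side','top','wrist']:
    print(n,get_calibration(n)); cv2.imwrite(f'pics/{n}0.png',capture(n))
E
```

```text
pics
{'t': 0.0, 'qpos': array([ 1.15890720e+00,  3.59511411e-01,  1.51144061e+00, -5.66224388e-06,
        1.27250301e+00, -1.15080674e-01]), 'qvel': array([-2.40671833e-05,  1.09667341e-03, -2.12126730e-03,  4.21177219e-04,
        1.83324446e-04, -9.92347513e-04]), 'joint_efforts': array([-1.77820248e-04, -5.27608323e+01, -2.78619719e+01, -1.42346598e-04,
        1.30999123e-02,  1.52504595e-05]), 'eef_pos': array([175.22006722, 573.1707378 , 252.44662507]), 'orientation': array([-0.98883785,  1.33676966,  0.98728767]), 'force': array([-0.16070858, -0.16878696, -0.04656817]), 'ft_torque': array([-0.04268827, -0.02954722,  0.05324958]), 'finger_gap': 85.3158032339556}
side {'K': array([[524.11636047,   0.        , 275.01947555],
       [  0.        , 524.11636047, 210.41893115],
       [  0.        ,   0.        ,   1.        ]]), 'k1': 0.03956208130401148, 'origin': array([330.37208389, 897.21747868, 727.29224463]), 'orientation': array([-0.28369669,  2.64017908, -1.42696146])}
top {'K': array([[478.50538887,   0.        , 280.72321792],
       [  0.        , 478.50538887, 207.82816469],
       [  0.        ,   0.        ,   1.        ]]), 'k1': -0.14234219801108997, 'origin': array([ 289.23328048,  -69.19057029, 1331.83852357]), 'orientation': array([-2.10308103,  2.12613353, -0.20963524])}
wrist {'K': array([[326.48057713,   0.        , 282.89875009],
       [  0.        , 326.48057713, 213.63068102],
       [  0.        ,   0.        ,   1.        ]]), 'k1': 0.0005740087387178767, 'origin': array([109.44983353, 594.55002632, 373.8831924 ]), 'orientation': array([2.33836972, 1.73077966, 0.23824132])}
```

View pics/side0.png

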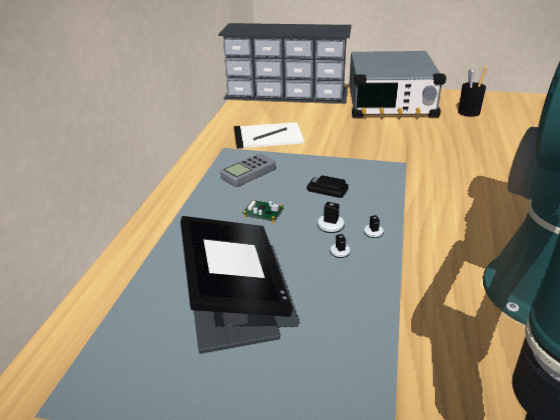

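View pics/top0.png

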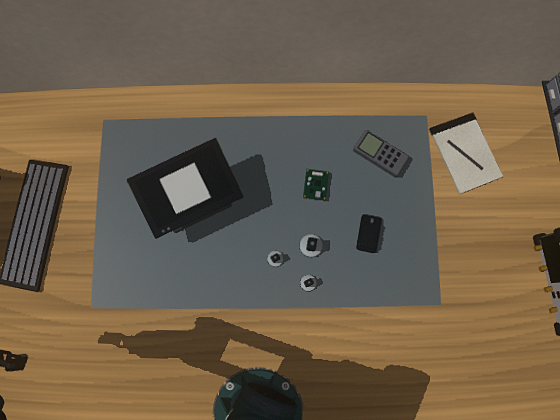

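View pics/wrist0.png

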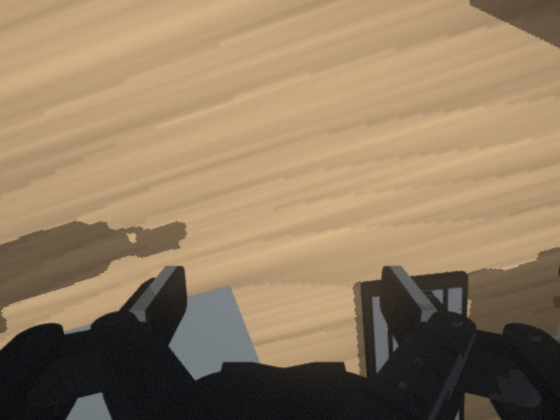

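Three look-alike heads: top pixels (311,246), (276,258) and (309,283), which are (331,220), (340,248) and (374,230) in the side view. I'll measure their diameters, then the patch corners.

Run:
```python
from h import *
im=cv2.imread('pics/top0.png');c=get_calibration('top')
print('tool R\n',Rm(state()['orientation']).round(3))
g=im.min(2)
m=((g>135)).astype(np.uint8)
n,l,s,ce=cv2.connectedComponentsWithStats(m)
for i in range(1,n):
    x,y,w,h,a=s[i]
    if a>40 and 95<x<430 and 115<y<305:
        cs,_=cv2.findContours((l==i).astype(np.uint8),cv2.RETR_EXTERNAL,cv2.CHAIN_APPROX_NONE)
        e=cv2.minEnclosingCircle(cs[0]); P=onz(c,*e[0],12); Q=onz(c,e[0][0]+e[1],e[0][1],12)
        print(s[i],ce[i].round(1),'circ',e,'world',P.round(1),'diam',2*np.linalg.norm(P-Q))
a=im[225:300,255:335];cv2.imwrite('pics/crop_top.png',cv2.resize(a,None,fx=7,fy=7,interpolation=cv2.INTER_CUBIC))
b=cv2.imread('pics/side0.png')[190:265,310:390];cv2.imwrite('pics/crop_side.png',cv2.resize(b,None,fx=7,fy=7,interpolation=cv2.INTER_CUBIC))
```

```text
tool R
 [[-0.001 -0.956  0.292]
 [-0.001  0.292  0.956]
 [-1.     0.    -0.002]]
[ 160  163   50   50 1428] [184.8 187.8] circ ((184.7191925048828, 187.40328979492188), 26.10860252380371) world [620.2 207.1  12. ] diam 150.49607315409986
[300 235  19  21 158] [306.5 246.5] circ ((310.021728515625, 245.30435180664062), 10.552547454833984) world [ 450.5 -146.9   12. ] diam 58.62053758500315
[268 252  13  14  60] [272.4 259.8] circ ((274.5, 258.5), 7.106435298919678) world [415.  -48.1  12. ] diam 39.225861516040844
[301 276  14  15  86] [305.8 283.3] circ ((307.7622985839844, 282.5737609863281), 7.648650646209717) world [ 347.8 -138.6   12. ] diam 41.92702538196836
```

View pics/crop_top.png

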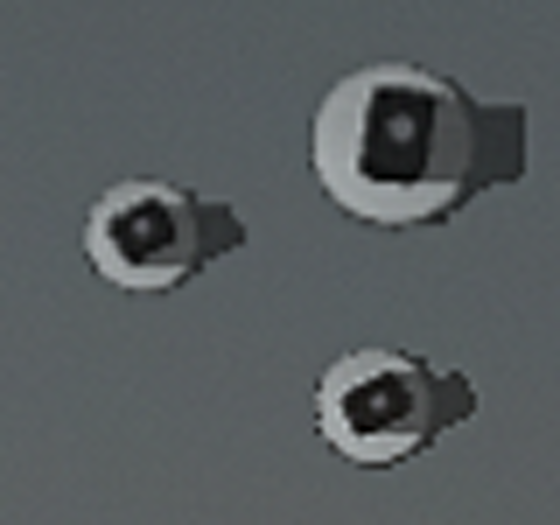

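View pics/crop_side.png

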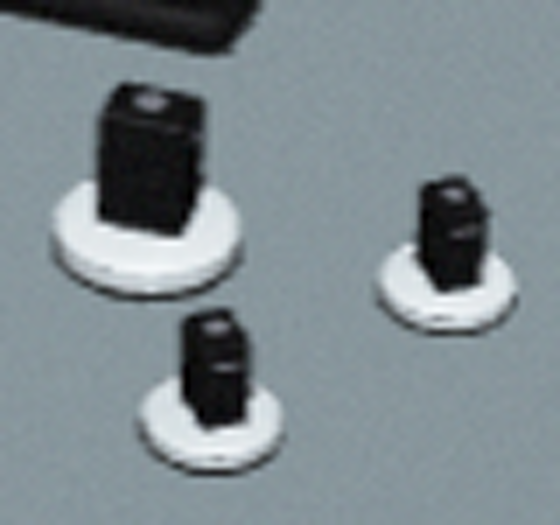

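The crop confirms that the big head at top (311,246) / side (331,220), about 64 mm across, is the probe. The other two are about 40 mm. Next are the patch corners.

```bash
cat > patch.py <<'E'
from h import *
def quad(im,box,th,bl=False):
    g=im.min(2); m=np.zeros_like(g);x0,y0,x1,y1=box
    m[y0:y1,x0:x1]=(g[y0:y1,x0:x1]>th)*255
    cs,_=cv2.findContours(m,cv2.RETR_EXTERNAL,cv2.CHAIN_APPROX_NONE)
    k=max(cs,key=cv2.contourArea);h=cv2.convexHull(k)
    e=cv2.approxPolyDP(h,0.08*cv2.arcLength(h,True),True)[:,0].astype(float)
    # refine by line fits of the contour
    k=k[:,0].astype(float);L=[]
    for i in range(len(e)):
        a,b=e[i],e[(i+1)%len(e)];d=(b-a)/np.linalg.norm(b-a);t=(k-a)@d;n=abs((k-a)@np.array([-d[1],d[0]]))
        s=k[(n<2)&(t>4)&(t<np.linalg.norm(b-a)-4)]
        vx,vy,x,y=cv2.fitLine(s.astype(np.float32),cv2.DIST_HUBER,0,.01,.01).ravel();L.append((np.cross([x,y,1],[x+vx,y+vy,1])))
    P=[]
    for i in range(len(e)):
        p=np.cross(L[i-1],L[i]);P.append(p[:2]/p[2])
    return np.array(P)
E
python3 - <<'E'
from patch import *
t=quad(cv2.imread('pics/top0.png'),(150,150,220,220),120);s=quad(cv2.imread('pics/side0.png'),(195,230,275,285),120)
print(t,s)
ct,cs=get_calibration('top'),get_calibration('side')
Z=131
import itertools
best=min(((sum(tri(ct,t[i],cs,s[p[i]])[1] for i in range(4)),p) for p in itertools.permutations(range(4))))
X=np.array([tri(ct,t[i],cs,s[best[1][i]])[0] for i in range(4)]);print(best,X.round(1))
print('sides',[np.linalg.norm(X[i]-X[i-1]).round(1) for i in range(4)]);C=X.mean(0);print('centre',C)
n=np.linalg.svd(X-C)[2][2];n*=np.sign(n[2]);print('n',n,'tilt',np.degrees(np.arccos(n[2])),'az upslope',np.degrees(np.arctan2(-n[1],-n[0])))
E
```

```text
[[193.07300597 163.18245557]
 [209.96377285 196.45328659]
 [176.04927413 212.18406464]
 [159.55995326 179.02800295]] [[203.53756257 239.47214139]
 [253.77881549 245.14099458]
 [263.87895482 277.04154586]
 [209.11652316 272.13193789]]
(np.float64(7.01295022865387), (0, 1, 2, 3)) [[650.2 158.6 150. ]
 [567.  117.2 118.9]
 [525.5 205.2 119.1]
 [609.5 245.2 148.6]]
sides [np.float64(95.7), np.float64(98.0), np.float64(97.4), np.float64(97.6)]
centre [588.08218056 181.53816755 134.15730038]
n [-0.28279824 -0.12682362  0.95075808] tilt 18.055252172470997 az upslope 24.15431215278665
```

```bash
cat >> h.py <<'E'
def go(target,az=None,s=None):
    """print shift in tool units to world TCP target and jaw azimuth (deg)"""
    s=s or state();T=Rm(s['orientation']);d=T.T@(np.array(target,float)-s['eef_pos'])/30
    ja=np.degrees(np.arctan2(T[1,2],T[0,2]))
    y=None
    if az is not None:
        e=(az-ja+90)%180-90; y=-e/6
    print('at',s['eef_pos'].round(1),'jaw az',ja.round(2),'tx,ty,tz',d.round(3),'yaw',y,'t',s['t'],'gap',s['finger_gap'])
E
python3 - <<'E'
from h import *
ct,cs=get_calibration('top'),get_calibration('side')
f=lambda x,y:(255+x/7-.43,225+y/7-.43); g=lambda x,y:(310+x/7-.43,190+y/7-.43)
print('top dot z60',onz(ct,*f(400,127),60),'side dot',onz(cs,*g(151,102),60),'tri',tri(ct,f(400,127),cs,g(151,102)))
print('head',onz(ct,*f(394,145),8))
C=[onz(ct,*f(*p),60) for p in [(370,88),(437,92),(428,182),(362,178)]]
e=C[0]-C[3]+C[1]-C[2];print('long az',np.degrees(np.arctan2(e[1],e[0])),[np.linalg.norm(C[i]-C[i-1]) for i in range(4)])
go([450,220,235],90)
E
```

```text
top dot z60 [ 451.54942023 -148.77941092   60.        ] side dot [ 450.33825984 -150.09770979   60.        ] tri (array([ 450.80285671, -148.7377246 ,   60.93040515]), np.float64(1.2462790067451501))
head [ 451.01146496 -149.48802089    8.        ]
long az -6.619217578808748 [np.float64(34.779409838958834), np.float64(25.71687818644366), np.float64(34.82605381425444), np.float64(25.211172001894166)]
at [175.3 573.3 252.6] jaw az 72.99 tx,ty,tz [  0.598 -12.201  -8.582] yaw -2.8344751437733344 t 0.15 gap 85.59369451046037
```

Request:
arm_command --targets '[{"grip": 1, "tx": 0, "ty": -1.4, "tz": -0.8}, {"grip": 1, "tx": 0, "ty": -2.8, "tz": -1.6}, {"grip": 1, "tx": 0.1, "ty": -4.2, "tz": -2.4}, {"grip": 1, "tx": 0.2, "ty": -5.6, "tz": -3.4}, {"grip": 1, "tx": 0.3, "ty": -7, "tz": -4.4, "yaw": -0.4}, {"grip": 1, "tx": 0.4, "ty": -8.4, "tz": -5.3, "yaw": -0.8}, {"grip": 1, "tx": 0.5, "ty": -9.8, "tz": -6.2, "yaw": -1.2}, {"grip": 1, "tx": 0.6, "ty": -11, "tz": -7.2, "yaw": -1.7}]'

```text
invalid input at $.targets[0]: expected keys grip, tx, ty, tz, yaw
```

Run:
```python
from h import *
go([451-100,-149,190],83.4)
go([451,-149,190],83.4)
```

```text
at [175.3 573.3 252.6] jaw az 72.99 tx,ty,tz [  2.117 -12.643 -21.307] yaw -1.7344751437733354 t 0.15 gap 85.59369451046037
at [175.3 573.3 252.6] jaw az 72.99 tx,ty,tz [  2.115 -15.831 -20.332] yaw -1.7344751437733354 t 0.15 gap 85.59369451046037
```

Request:
arm_command --targets '[{"grip": 1, "tx": 0, "ty": -1.4, "tz": -0.8, "yaw": 0}, {"grip": 1, "tx": 0, "ty": -2.8, "tz": -1.6, "yaw": 0}, {"grip": 1, "tx": 0.1, "ty": -4.2, "tz": -2.4, "yaw": 0}, {"grip": 1, "tx": 0.2, "ty": -5.6, "tz": -3.4, "yaw": 0}, {"grip": 1, "tx": 0.3, "ty": -7, "tz": -4.4, "yaw": -0.4}, {"grip": 1, "tx": 0.4, "ty": -8.4, "tz": -5.3, "yaw": -0.8}, {"grip": 1, "tx": 0.5, "ty": -9.8, "tz": -6.2, "yaw": -1.2}, {"grip": 1, "tx": 0.6, "ty": -11, "tz": -7.2, "yaw": -1.7}]'

```text
t: 0.95
eef_pos: [428.9, 269.0, 234.9]
orientation: [-1.123, 1.263, 1.122]
force: [0.0, 1.6, 0.1]
finger_gap: 85.5
```

Run:
```python
from h import *
go([451,-149,190],83.4)
```

```text
at [428.9 269.  234.9] jaw az 83.31 tx,ty,tz [  1.508  -2.355 -13.752] yaw -0.015764080789255768 t 0.95 gap 85.53824926137746
```

Request:
arm_command --targets '[{"grip": 1, "tx": 0, "ty": -0.3, "tz": -1.6, "yaw": 0}, {"grip": 1, "tx": 0, "ty": -0.6, "tz": -3.2, "yaw": 0}, {"grip": 1, "tx": 0, "ty": -0.9, "tz": -4.8, "yaw": 0}, {"grip": 1, "tx": 0.2, "ty": -1.2, "tz": -6.4, "yaw": 0}, {"grip": 1, "tx": 0.5, "ty": -1.5, "tz": -8.0, "yaw": 0}, {"grip": 1, "tx": 0.8, "ty": -1.8, "tz": -9.6, "yaw": 0}, {"grip": 1, "tx": 1.1, "ty": -2.1, "tz": -11.2, "yaw": 0}, {"grip": 1, "tx": 1.5, "ty": -2.35, "tz": -12.7, "yaw": 0}]'

```text
t: 1.75
eef_pos: [454.7, -120.0, 190.2]
orientation: [-1.124, 1.262, 1.121]
force: [0.3, 0.6, -0.3]
finger_gap: 85.5
```

Request:
arm_command --targets '[{"grip": 1, "tx": 0, "ty": 0, "tz": -0.9, "yaw": 0}, {"grip": 1, "tx": 0, "ty": 0, "tz": -1.1, "yaw": 0}, {"grip": 1, "tx": 0, "ty": 0, "tz": -1.1, "yaw": 0}, {"grip": 1, "tx": 0, "ty": 0, "tz": -1.1, "yaw": 0}, {"grip": 1, "tx": 0, "ty": 0, "tz": -1.1, "yaw": 0}, {"grip": 1, "tx": 0, "ty": 0, "tz": -1.1, "yaw": 0}, {"grip": 1, "tx": 0, "ty": 0, "tz": -1.1, "yaw": 0}, {"grip": 1, "tx": 0, "ty": 0, "tz": -1.1, "yaw": 0}]'

```text
t: 2.55
eef_pos: [450.9, -152.2, 190.4]
orientation: [-1.125, 1.262, 1.121]
force: [-0.3, 0.4, -0.2]
finger_gap: 85.6
```

Run:
```python
from h import *
go([451,-149,190],83.4)
c=get_calibration('wrist');im=capture('wrist');cv2.imwrite('pics/wrist1.png',im)
import pickle;pickle.dump(c,open('w1.pkl','wb'))
print(proj(c,[[451,-149.3,60],[451,-149.3,0]]))
```

```text
at [ 450.9 -152.2  190.4] jaw az 83.33 tx,ty,tz [0.013 0.011 0.108] yaw -0.011006859234285571 t 2.55 gap 85.62252788107952
[[285.60408028 210.18575935   1.        ]
 [285.19686783 193.93571966   1.        ]]
```

View pics/wrist1.png

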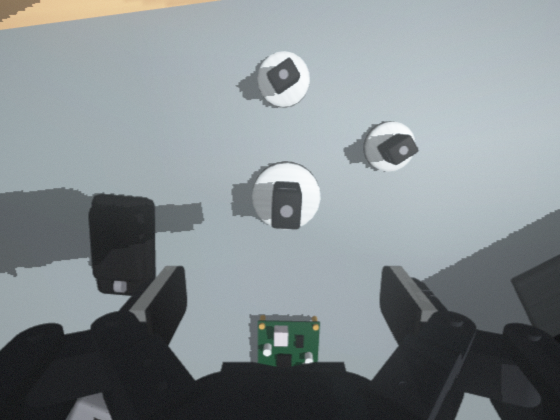

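Run:
```python
from h import *
import pickle
c=pickle.load(open('w1.pkl','rb'));im=cv2.imread('pics/wrist1.png')
cr=im[150:245,240:335];cv2.imwrite('pics/crop1.png',cv2.resize(cr,None,fx=6,fy=6,interpolation=cv2.INTER_CUBIC))
print(onz(c,287,211,60))
g=im.max(2)[150:245,240:335]
m=(g<75).astype(np.uint8)
n,l,s,ce=cv2.connectedComponentsWithStats(m)
i=1+np.argmax(s[1:,4]);print(s[i])
r=cv2.minAreaRect(np.argwhere(l==i)[:,::-1].astype(np.float32));print(r)
```

```text
[ 451.79961123 -148.26815978   60.        ]
[ 33  49  13  28 112]
((39.0, 62.5), (27.0, 12.0), 90.0)
```

View pics/crop1.png

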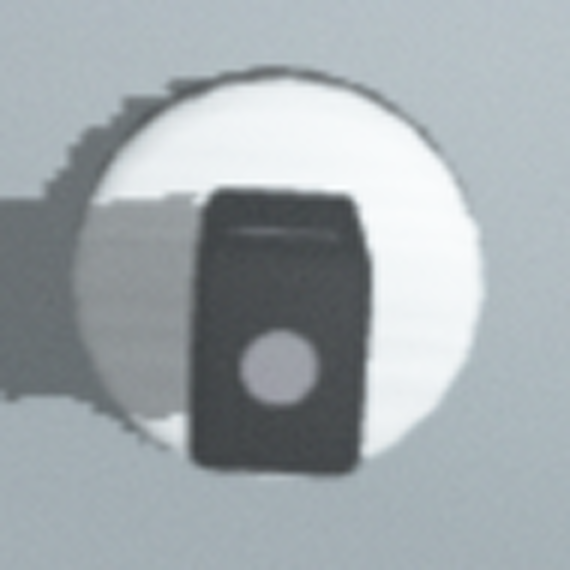

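Run:
```python
from h import *
import pickle
c=pickle.load(open('w1.pkl','rb'))
f=lambda x,y:(240+x/6-.42,150+y/6-.42)
C=[onz(c,*f(*p),60) for p in [(200,243),(368,243),(362,473),(190,469)]]
e=C[3]-C[0]+C[2]-C[1];print(np.degrees(np.arctan2(e[1],e[0])),[np.linalg.norm(C[i]-C[i-1]).round(1) for i in range(4)],np.mean(C,0))
go([451.4,-148.8,46],81.8)
```

```text
-8.432460707489545 [np.float64(31.2), np.float64(22.0), np.float64(31.7), np.float64(23.3)] [ 450.40756491 -148.72363819   60.        ]
at [ 450.9 -152.4  190.4] jaw az 83.32 tx,ty,tz [4.812 0.008 0.127] yaw 0.25352134263984283 t 2.6 gap 85.22678363911642
```

Request:
arm_command --targets '[{"grip": 1, "tx": 0.8, "ty": 0.01, "tz": 0.12, "yaw": 0.25}, {"grip": 1, "tx": 1.6, "ty": 0.01, "tz": 0.12, "yaw": 0.25}, {"grip": 1, "tx": 2.4, "ty": 0.01, "tz": 0.12, "yaw": 0.25}, {"grip": 1, "tx": 3.2, "ty": 0.01, "tz": 0.12, "yaw": 0.25}, {"grip": 1, "tx": 4.0, "ty": 0.01, "tz": 0.12, "yaw": 0.25}, {"grip": 1, "tx": 4.5, "ty": 0.01, "tz": 0.12, "yaw": 0.25}, {"grip": 1, "tx": 4.8, "ty": 0.01, "tz": 0.12, "yaw": 0.25}, {"grip": 1, "tx": 4.81, "ty": 0.01, "tz": 0.12, "yaw": 0.25}]'

```text
t: 3.4
eef_pos: [450.8, -148.7, 45.2]
orientation: [-1.104, 1.274, 1.103]
force: [-0.2, 0.1, 0.8]
finger_gap: 85.4
```

Run:
```python
from h import *
go([451,-148.8,46],81.8);print(state()['force'])
```

```text
at [ 450.8 -148.7   45.2] jaw az 81.82 tx,ty,tz [-0.027 -0.008 -0.003] yaw 0.0033963275404052715 t 3.4 gap 85.43935729355087
[-0.17388189  0.10318551  0.84798621]
```

Request:
arm_command --force 20 --targets '[{"grip": 0, "tx": 0, "ty": 0, "tz": 0, "yaw": 0}, {"grip": 0, "tx": 0, "ty": 0, "tz": 0, "yaw": 0}, {"grip": 0, "tx": 0, "ty": 0, "tz": 0, "yaw": 0}, {"grip": 0, "tx": 0, "ty": 0, "tz": 0, "yaw": 0}, {"grip": 0, "tx": 0, "ty": 0, "tz": 0, "yaw": 0}, {"grip": 0, "tx": 0, "ty": 0, "tz": 0, "yaw": 0}, {"grip": 0, "tx": 0, "ty": 0, "tz": 0, "yaw": 0}, {"grip": 0, "tx": 0, "ty": 0, "tz": 0, "yaw": 0}]'

```text
t: 4.2
eef_pos: [451.2, -148.9, 45.8]
orientation: [-1.105, 1.273, 1.102]
force: [-0.2, -0.2, 7.4]
finger_gap: 23.8
```

Run:
```python
from h import *
go([451,-148.8,146],81.8);s=state();print(s['force'],s['ft_torque'])
cv2.imwrite('pics/side2.png',cv2.resize(capture('side')[150:300,260:460],None,fx=4,fy=4))
```

```text
at [ 451.2 -148.9   45.8] jaw az 81.82 tx,ty,tz [-3.341e+00  3.000e-03 -0.000e+00] yaw 0.0030417443953846637 t 4.2 gap 23.801199670847826
[-0.24108221 -0.192762    7.42019228] [ 0.03803237  0.10824533 -0.01306249]
```

View pics/side2.png

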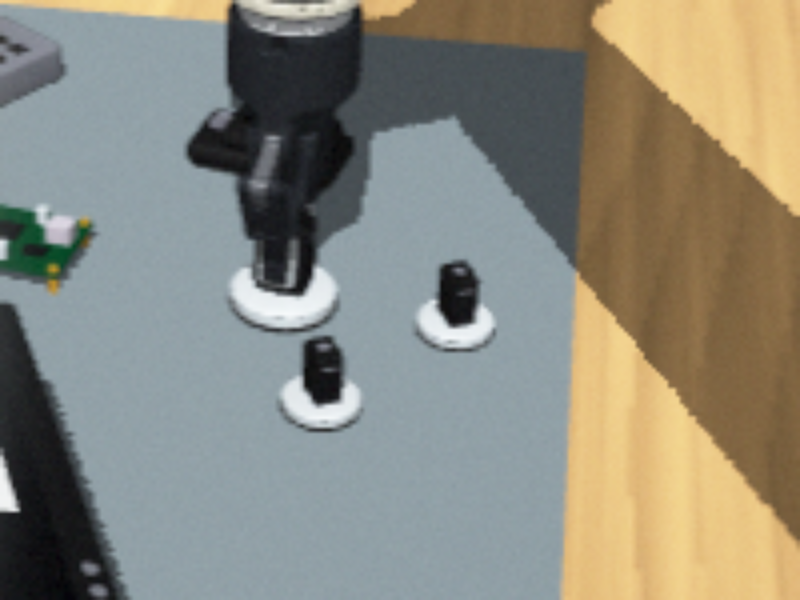

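The fingers hold the grip block at (283,260) in the crop with a 23.8 mm gap. I'll lift now.

Request:
arm_command --targets '[{"grip": 0, "tx": -0.2, "ty": 0, "tz": 0, "yaw": 0}, {"grip": 0, "tx": -0.8, "ty": 0, "tz": 0, "yaw": 0}, {"grip": 0, "tx": -1.6, "ty": 0, "tz": 0, "yaw": 0}, {"grip": 0, "tx": -2.6, "ty": 0, "tz": 0, "yaw": 0}, {"grip": 0, "tx": -3.8, "ty": 0, "tz": 0, "yaw": 0}, {"grip": 0, "tx": -5.0, "ty": 0, "tz": 0, "yaw": 0}, {"grip": 0, "tx": -6.2, "ty": 0, "tz": 0, "yaw": 0}, {"grip": 0, "tx": -6.7, "ty": 0, "tz": 0, "yaw": 0}]'

```text
t: 5.05
eef_pos: [452.1, -149.2, 250.4]
orientation: [-1.108, 1.271, 1.098]
force: [0.1, -0.8, -1.1]
finger_gap: 23.7
```

Run:
```python
from h import *
go([588,181.5,250],114.15);s=state();print(s['force'],s['ft_torque'])
```

```text
at [ 452.1 -149.2  250.4] jaw az 81.83 tx,ty,tz [ 2.0000e-03 -2.9160e+00  1.1555e+01] yaw -5.387047621859179 t 5.05 gap 23.74557404024646
[ 0.1166096  -0.80712886 -1.10966956] [-0.04025385 -0.05448664  0.04913241]
```

Request:
arm_command --targets '[{"grip": 0, "tx": 0, "ty": -0.2, "tz": 0.8, "yaw": -0.5}, {"grip": 0, "tx": 0, "ty": -0.6, "tz": 2.2, "yaw": -1.2}, {"grip": 0, "tx": 0, "ty": -1.0, "tz": 3.6, "yaw": -1.9}, {"grip": 0, "tx": 0, "ty": -1.4, "tz": 5.0, "yaw": -2.6}, {"grip": 0, "tx": 0, "ty": -1.8, "tz": 6.4, "yaw": -3.3}, {"grip": 0, "tx": 0, "ty": -2.1, "tz": 7.8, "yaw": -4.0}, {"grip": 0, "tx": 0, "ty": -2.4, "tz": 9.2, "yaw": -4.7}, {"grip": 0, "tx": 0, "ty": -2.55, "tz": 10.2, "yaw": -5.4}]'

```text
t: 5.85
eef_pos: [571.7, 145.5, 250.1]
orientation: [-1.522, 0.975, 1.511]
force: [0.4, -0.4, -1.1]
finger_gap: 23.9
```

Run:
```python
from h import *
go([575.8,176,215],114.15);s=state();print(s['force'],s['ft_torque'])
```

```text
at [571.7 145.5 250.1] jaw az 114.47 tx,ty,tz [ 1.169 -0.542  0.875] yaw 0.05339587784591515 t 5.85 gap 23.895800493560014
[ 0.41436022 -0.427493   -1.1063394 ] [ 0.04118209 -0.00283569 -0.02616002]
```

Request:
arm_command --targets '[{"grip": 0, "tx": 0.1, "ty": -0.1, "tz": 0.2, "yaw": -0.05}, {"grip": 0, "tx": 0.3, "ty": -0.3, "tz": 0.5, "yaw": -0.1}, {"grip": 0, "tx": 0.6, "ty": -0.5, "tz": 0.8, "yaw": -0.13}, {"grip": 0, "tx": 0.9, "ty": -0.54, "tz": 0.87, "yaw": -0.13}, {"grip": 0, "tx": 1.1, "ty": -0.54, "tz": 0.87, "yaw": -0.13}, {"grip": 0, "tx": 1.16, "ty": -0.54, "tz": 0.87, "yaw": -0.13}, {"grip": 0, "tx": 1.16, "ty": -0.54, "tz": 0.87, "yaw": -0.13}, {"grip": 0, "tx": 1.16, "ty": -0.54, "tz": 0.87, "yaw": -0.13}]'

```text
t: 6.65
eef_pos: [576.0, 175.3, 215.5]
orientation: [-1.531, 0.967, 1.519]
force: [0.6, 0.7, -1.5]
finger_gap: 23.5
```

Run:
```python
from h import *
go([576,175.8,190],115.3);s=state();print(s['force'],s['ft_torque'])
for n in ['side','wrist','top']: cv2.imwrite(f'pics/{n}3.png',capture(n))
```

```text
at [576.  175.3 215.5] jaw az 115.2 tx,ty,tz [ 0.851 -0.003  0.018] yaw -0.01603827061680126 t 6.65 gap 23.50180967996916
[ 0.56083581  0.71628262 -1.45170374] [-0.03394394 -0.0193512   0.04692083]
```

View pics/side3.png

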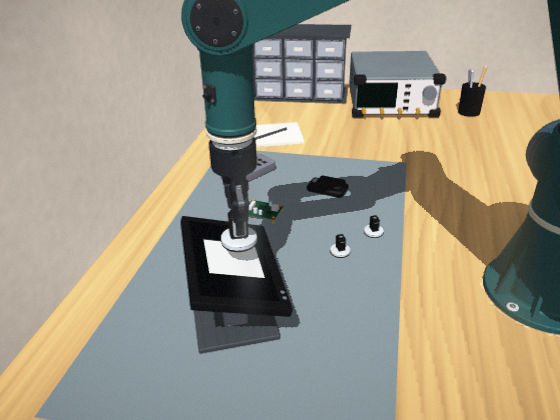

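View pics/wrist3.png

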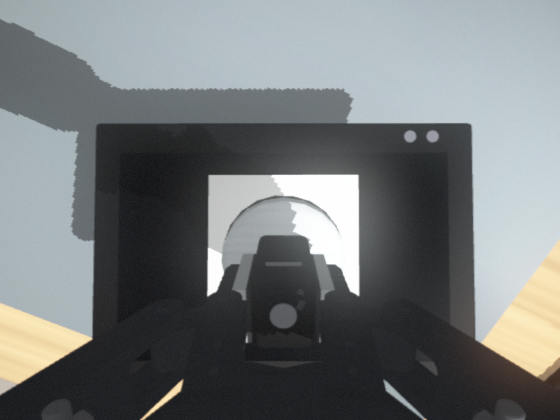

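View pics/top3.png

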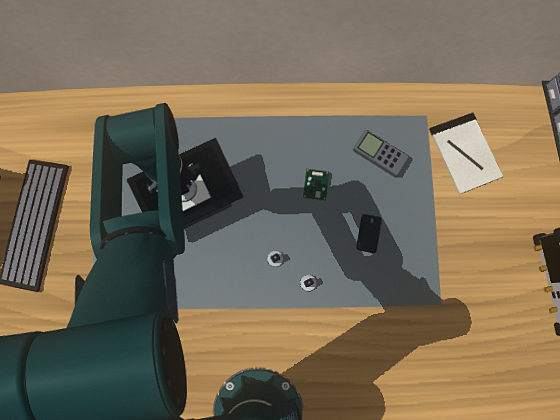

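The wrist view shows the panel edges level in the picture (row 124), so the yaw is right. The patch spans columns 208–358 and the head 222–345, so it is centred sideways. I'll descend carefully.

Request:
arm_command --targets '[{"grip": 0, "tx": 0.15, "ty": 0, "tz": 0, "yaw": -0.02}, {"grip": 0, "tx": 0.3, "ty": 0, "tz": 0.01, "yaw": -0.02}, {"grip": 0, "tx": 0.45, "ty": 0, "tz": 0.01, "yaw": -0.02}, {"grip": 0, "tx": 0.6, "ty": 0, "tz": 0.01, "yaw": -0.02}, {"grip": 0, "tx": 0.7, "ty": 0, "tz": 0.01, "yaw": -0.02}, {"grip": 0, "tx": 0.78, "ty": 0, "tz": 0.01, "yaw": -0.02}, {"grip": 0, "tx": 0.83, "ty": 0, "tz": 0.01, "yaw": -0.02}, {"grip": 0, "tx": 0.85, "ty": 0, "tz": 0.01, "yaw": -0.02}]'

```text
t: 7.6
eef_pos: [576.1, 175.8, 190.1]
orientation: [-1.533, 0.965, 1.521]
force: [-0.2, 0.2, -0.7]
finger_gap: 23.9
```

Request:
arm_command --targets '[{"grip": 0, "tx": 0.02, "ty": 0, "tz": 0, "yaw": 0}, {"grip": 0, "tx": 0.04, "ty": 0, "tz": 0, "yaw": 0}, {"grip": 0, "tx": 0.06, "ty": 0, "tz": 0, "yaw": 0}, {"grip": 0, "tx": 0.08, "ty": 0, "tz": 0, "yaw": 0}, {"grip": 0, "tx": 0.1, "ty": 0, "tz": 0, "yaw": 0}, {"grip": 0, "tx": 0.12, "ty": 0, "tz": 0, "yaw": 0}, {"grip": 0, "tx": 0.14, "ty": 0, "tz": 0, "yaw": 0}, {"grip": 0, "tx": 0.16, "ty": 0, "tz": 0, "yaw": 0}]'

```text
t: 8.4
eef_pos: [576.2, 175.8, 185.2]
orientation: [-1.533, 0.965, 1.521]
force: [0.6, 0.0, -1.2]
finger_gap: 23.6
```

Run:
```python
from h import *
go([576,175.8,180],115.3);s=state();print(s['force'],s['ft_torque'])
```

```text
at [576.2 175.8 185.2] jaw az 115.35 tx,ty,tz [0.175 0.006 0.003] yaw 0.007892146634802089 t 8.4 gap 23.57060132924444
[ 0.62648553  0.02915891 -1.23009437] [ 0.00216539  0.03272685 -0.0179185 ]
```

Nothing has touched yet. I'll go down 3 mm.

Request:
arm_command --targets '[{"grip": 0, "tx": 0.0125, "ty": 0, "tz": 0, "yaw": 0}, {"grip": 0, "tx": 0.025, "ty": 0, "tz": 0, "yaw": 0}, {"grip": 0, "tx": 0.0375, "ty": 0, "tz": 0, "yaw": 0}, {"grip": 0, "tx": 0.05, "ty": 0, "tz": 0, "yaw": 0}, {"grip": 0, "tx": 0.0625, "ty": 0, "tz": 0, "yaw": 0}, {"grip": 0, "tx": 0.075, "ty": 0, "tz": 0, "yaw": 0}, {"grip": 0, "tx": 0.0875, "ty": 0, "tz": 0, "yaw": 0}, {"grip": 0, "tx": 0.1, "ty": 0, "tz": 0, "yaw": 0}]'

```text
t: 9.2
eef_pos: [576.2, 175.7, 184.1]
orientation: [-1.534, 0.965, 1.52]
force: [-5.6, -1.6, 15.2]
finger_gap: 24.1
```

Run:
```python
from h import *
go([576,175.8,180],115.3);s=state();print(s['force'],s['ft_torque'])
```

```text
at [576.2 175.7 184.1] jaw az 115.35 tx,ty,tz [0.135 0.007 0.006] yaw 0.00840324798373615 t 9.2 gap 24.093605578584672
[-5.58644496 -1.5879752  15.1996325 ] [-0.13529184  0.82176977  0.00667986]
```

Request:
arm_command --targets '[{"grip": 0, "tx": 0.07, "ty": 0.03, "tz": 0, "yaw": 0}, {"grip": 0, "tx": 0.08, "ty": 0.06, "tz": 0, "yaw": 0}, {"grip": 0, "tx": 0.09, "ty": 0.09, "tz": 0, "yaw": 0}, {"grip": 0, "tx": 0.1, "ty": 0.12, "tz": 0, "yaw": 0}, {"grip": 0, "tx": 0.11, "ty": 0.15, "tz": 0, "yaw": 0}, {"grip": 0, "tx": 0.12, "ty": 0.18, "tz": 0, "yaw": 0}, {"grip": 0, "tx": 0.13, "ty": 0.2, "tz": 0, "yaw": 0}, {"grip": 0, "tx": 0.13, "ty": 0.2, "tz": 0, "yaw": 0}]'

```text
t: 10.0
eef_pos: [572.9, 173.9, 181.7]
orientation: [-1.536, 0.96, 1.516]
force: [0.6, 1.0, 5.6]
finger_gap: 23.3
```

Run:
```python
from h import *
go([576,175.8,180],115.3);s=state();print(s['force'],s['ft_torque'])
cv2.imwrite('pics/wrist4.png',capture('wrist'))
cv2.imwrite('pics/side4.png',cv2.resize(capture('side')[180:300,180:330],None,fx=5,fy=5,interpolation=cv2.INTER_CUBIC))
```

```text
at [572.9 173.9 181.7] jaw az 115.35 tx,ty,tz [ 0.058 -0.119  0.015] yaw 0.008039700298984561 t 10.0 gap 23.303708824778617
[0.58346188 1.0096587  5.56494235] [ 0.32321671 -0.3313084   0.00254933]
```

View pics/wrist4.png

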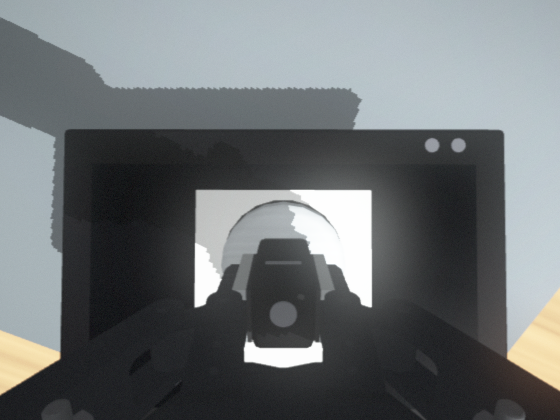

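View pics/side4.png

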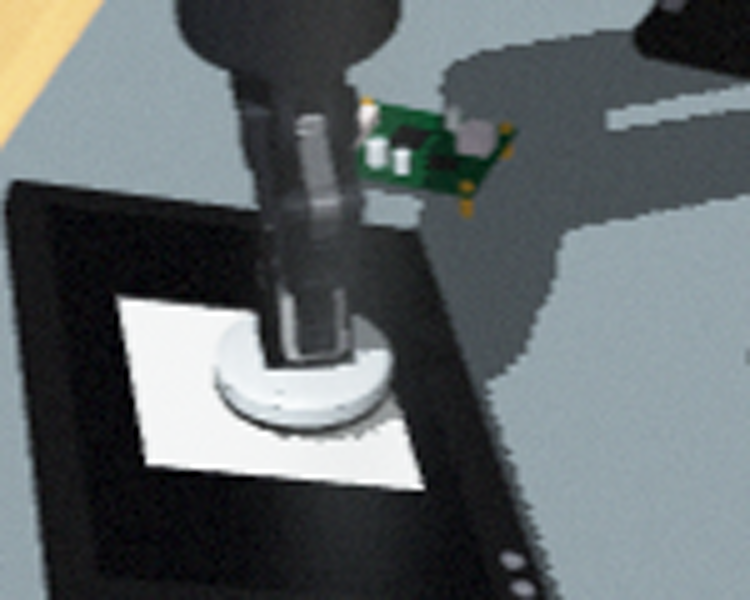

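```bash
cat > tiltpred.py <<'E'
from h import *
def pred(th,piv=43.):
    """rows in the wrist picture of: head near rim (min row over face & back rim), block top near/far edges"""
    s=state();c=get_calibration('wrist');T=Rm(s['orientation']);g=s['eef_pos']+3*T[:,0]
    up=-T[:,1];z=-T[:,0];y=T[:,2];t=np.radians(th)
    n=np.cos(t)*z-np.sin(t)*up; x=np.cos(t)*up+np.sin(t)*z
    f=g-piv*n; a=np.linspace(0,2*np.pi,181)
    ring=lambda h:f+h*n+32*(np.cos(a)[:,None]*x+np.sin(a)[:,None]*y)
    r=[proj(c,ring(h))[:,1].min() for h in(0,15)]
    b=[proj(c,f+60*n+k*x)[0,:2] for k in(-16,0,16)]
    w=proj(c,ring(15))[:,0]
    return np.round(r,1).tolist(),[k.round(1).tolist() for k in b],(w.min().round(1),w.max().round(1))
E
python3 - <<'E'
from tiltpred import *
for th in (0,3,6,9,12,15,18,21): print(th,pred(th))
E
```

```text
0 ([193.6, 200.3], [[280.8, 272.7], [280.9, 311.8], [281.0, 348.2]], (np.float64(218.1), np.float64(344.7)))
3 ([197.2, 202.5], [[280.8, 269.4], [280.9, 309.6], [281.0, 347.6]], (np.float64(218.3), np.float64(344.6)))
6 ([200.9, 204.9], [[280.9, 266.3], [280.9, 307.4], [280.9, 346.8]], (np.float64(218.4), np.float64(344.4)))
9 ([204.7, 207.4], [[280.9, 263.2], [280.9, 305.2], [280.9, 345.8]], (np.float64(218.5), np.float64(344.3)))
12 ([208.6, 210.1], [[280.9, 260.3], [280.9, 302.8], [280.9, 344.6]], (np.float64(218.6), np.float64(344.3)))
15 ([212.6, 212.9], [[280.9, 257.5], [280.9, 300.5], [280.9, 343.3]], (np.float64(218.6), np.float64(344.3)))
18 ([216.6, 215.8], [[280.9, 254.8], [280.9, 298.1], [280.9, 341.7]], (np.float64(218.6), np.float64(344.3)))
21 ([220.8, 218.8], [[280.9, 252.3], [280.9, 295.6], [280.9, 340.0]], (np.float64(218.6), np.float64(344.3)))
```

Run:
```python
import cv2,numpy as np
a=cv2.imread('pics/wrist3.png')[160:350,190:380];b=cv2.imread('pics/wrist4.png')[160:350,190:380]
cv2.imwrite('pics/cmp.png',cv2.resize(np.hstack([a,b]),(800,400),interpolation=cv2.INTER_CUBIC))
```

```text
(no output)
```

View pics/cmp.png

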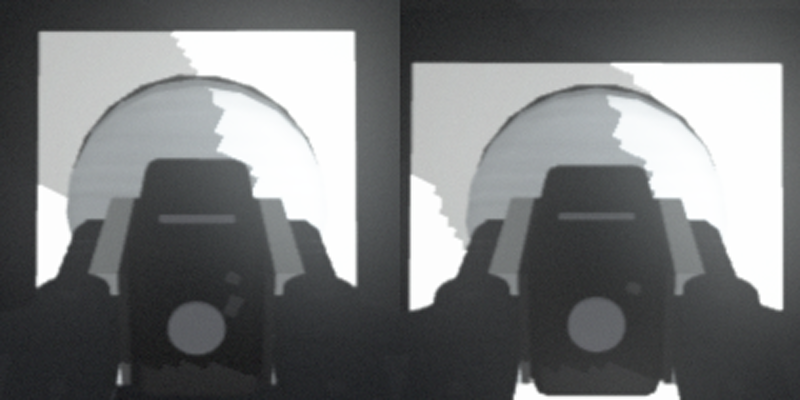

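Request:
arm_command --targets '[{"grip": 0, "tx": -0.1, "ty": 0, "tz": 0, "yaw": 0}, {"grip": 0, "tx": -0.2, "ty": -0.1, "tz": 0, "yaw": 0}, {"grip": 0, "tx": -0.28, "ty": -0.2, "tz": 0.01, "yaw": 0}, {"grip": 0, "tx": -0.28, "ty": -0.3, "tz": 0.01, "yaw": 0}, {"grip": 0, "tx": -0.28, "ty": -0.38, "tz": 0.01, "yaw": 0}, {"grip": 0, "tx": -0.26, "ty": -0.38, "tz": 0.01, "yaw": 0}, {"grip": 0, "tx": -0.22, "ty": -0.38, "tz": 0.01, "yaw": 0}, {"grip": 0, "tx": -0.18, "ty": -0.38, "tz": 0.01, "yaw": 0}]'

```text
t: 10.9
eef_pos: [582.8, 179.0, 186.9]
orientation: [-1.535, 0.961, 1.516]
force: [0.8, -0.0, -1.4]
finger_gap: 23.5
```

Run:
```python
from tiltpred import *
go([575.1,174.9,175.4],115.3);s=state();print(s['force'],s['ft_torque'])
cv2.imwrite('pics/wrist5.png',capture('wrist')[160:350,190:380])
for th in (0,3,6): print(th,pred(th))
```

```text
at [582.8 179.  186.9] jaw az 115.35 tx,ty,tz [ 0.38   0.294 -0.01 ] yaw 0.007826336271162878 t 10.9 gap 23.53217438968518
[ 0.80956346 -0.03408625 -1.39252887] [ 0.01622034 -0.02166456 -0.00546407]
0 ([193.6, 200.3], [[280.8, 272.7], [280.9, 311.8], [281.0, 348.2]], (np.float64(218.1), np.float64(344.7)))
3 ([197.2, 202.6], [[280.8, 269.5], [280.9, 309.7], [281.0, 347.6]], (np.float64(218.3), np.float64(344.6)))
6 ([200.9, 204.9], [[280.9, 266.3], [280.9, 307.5], [280.9, 346.8]], (np.float64(218.4), np.float64(344.4)))
```

Request:
arm_command --targets '[{"grip": 0, "tx": 0.03, "ty": 0, "tz": 0, "yaw": 0}, {"grip": 0, "tx": 0.06, "ty": 0, "tz": 0, "yaw": 0}, {"grip": 0, "tx": 0.09, "ty": 0, "tz": 0, "yaw": 0}, {"grip": 0, "tx": 0.12, "ty": 0.04, "tz": 0, "yaw": 0}, {"grip": 0, "tx": 0.15, "ty": 0.08, "tz": 0, "yaw": 0}, {"grip": 0, "tx": 0.18, "ty": 0.11, "tz": 0, "yaw": 0}, {"grip": 0, "tx": 0.21, "ty": 0.14, "tz": 0, "yaw": 0}, {"grip": 0, "tx": 0.24, "ty": 0.17, "tz": 0, "yaw": 0}]'

```text
t: 11.75
eef_pos: [579.3, 177.3, 181.4]
orientation: [-1.537, 0.958, 1.514]
force: [-1.8, -0.1, 8.7]
finger_gap: 23.9
```

Run:
```python
from tiltpred import *
go([575.1,174.9,175.4],115.3);s=state();print(s['force'],s['ft_torque'])
cv2.imwrite('pics/wrist6.png',cv2.resize(capture('wrist')[160:350,190:380],None,fx=3,fy=3,interpolation=cv2.INTER_CUBIC))
```

```text
at [579.3 177.3 181.4] jaw az 115.35 tx,ty,tz [ 0.198  0.165 -0.01 ] yaw 0.007712408096644197 t 11.75 gap 23.906160421252782
[-1.8010042  -0.10104108  8.68516614] [0.28843657 0.07958709 0.07764544]
```

View pics/wrist6.png

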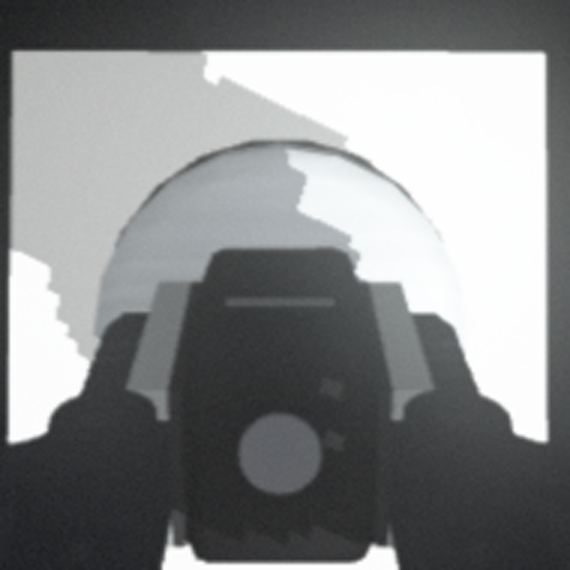

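Rim row 206.5 and dot row 311 give about 7.5° of pivot, so the head is turning in the grip. I'll continue along the arc.

Request:
arm_command --targets '[{"grip": 0, "tx": 0.08, "ty": 0.06, "tz": 0, "yaw": 0}, {"grip": 0, "tx": 0.11, "ty": 0.09, "tz": 0, "yaw": 0}, {"grip": 0, "tx": 0.14, "ty": 0.12, "tz": 0, "yaw": 0}, {"grip": 0, "tx": 0.17, "ty": 0.14, "tz": 0, "yaw": 0}, {"grip": 0, "tx": 0.2, "ty": 0.16, "tz": 0, "yaw": 0}, {"grip": 0, "tx": 0.22, "ty": 0.18, "tz": 0, "yaw": 0}, {"grip": 0, "tx": 0.24, "ty": 0.19, "tz": 0, "yaw": 0}, {"grip": 0, "tx": 0.25, "ty": 0.2, "tz": 0, "yaw": 0}]'

```text
t: 12.6
eef_pos: [575.0, 175.1, 175.4]
orientation: [-1.538, 0.955, 1.511]
force: [-1.7, 0.7, 10.3]
finger_gap: 23.7
```

Run:
```python
from tiltpred import *
go([575.1,174.9,175.4],115.3);s=state();print(s['force'],s['ft_torque'])
cv2.imwrite('pics/wrist7.png',cv2.resize(capture('wrist')[160:350,190:380],None,fx=3,fy=3,interpolation=cv2.INTER_CUBIC))
```

```text
at [575.  175.1 175.4] jaw az 115.34 tx,ty,tz [ 0.001  0.    -0.009] yaw 0.006696341332521172 t 12.6 gap 23.712758226532113
[-1.71468312  0.71335531 10.32777623] [ 0.3881682   0.10205382 -0.00169029]
```

View pics/wrist7.png

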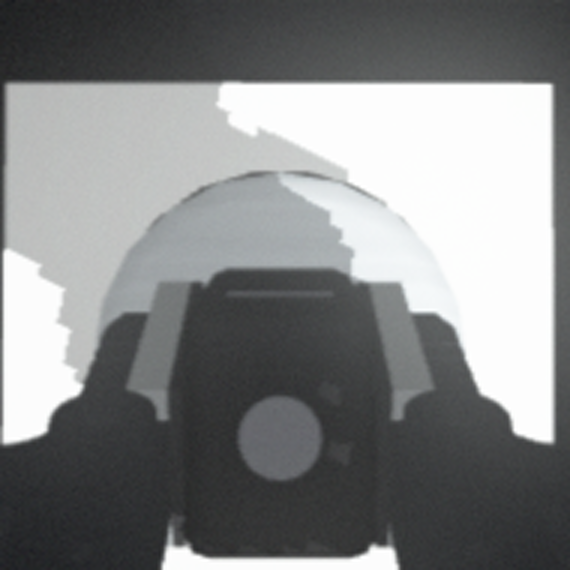

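Request:
arm_command --targets '[{"grip": 0, "tx": 0.06, "ty": 0.04, "tz": 0, "yaw": 0}, {"grip": 0, "tx": 0.07, "ty": 0.05, "tz": 0, "yaw": 0}, {"grip": 0, "tx": 0.08, "ty": 0.06, "tz": 0, "yaw": 0}, {"grip": 0, "tx": 0.09, "ty": 0.07, "tz": 0, "yaw": 0}, {"grip": 0, "tx": 0.1, "ty": 0.08, "tz": 0, "yaw": 0}, {"grip": 0, "tx": 0.11, "ty": 0.08, "tz": 0, "yaw": 0}, {"grip": 0, "tx": 0.12, "ty": 0.08, "tz": 0, "yaw": 0}, {"grip": 0, "tx": 0.12, "ty": 0.08, "tz": 0, "yaw": 0}]'

```text
t: 13.45
eef_pos: [574.7, 175.0, 175.0]
orientation: [-1.539, 0.951, 1.507]
force: [-4.5, -0.8, 17.5]
finger_gap: 23.6
```

Run:
```python
from tiltpred import *
go([575.1,174.9,175.4],115.3);s=state();print(s['force'],s['ft_torque'])
w=capture('wrist');cv2.imwrite('pics/wrist8f.png',w);cv2.imwrite('pics/wrist8.png',cv2.resize(w[160:350,190:380],None,fx=3,fy=3,interpolation=cv2.INTER_CUBIC))
w=capture('side');cv2.imwrite('pics/side8f.png',w);cv2.imwrite('pics/side8.png',cv2.resize(w[180:300,180:330],None,fx=5,fy=5,interpolation=cv2.INTER_CUBIC))
```

```text
at [574.7 175.  175. ] jaw az 115.32 tx,ty,tz [-0.012 -0.011 -0.007] yaw 0.0031362121291470166 t 13.45 gap 23.603551715030328
[-4.53692789 -0.84353497 17.49722562] [0.60569369 0.49827071 0.00815084]
```

View pics/wrist8.png

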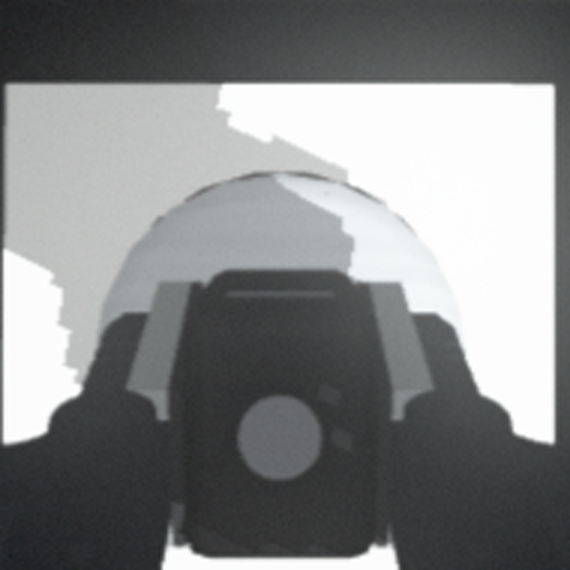

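View pics/side8.png

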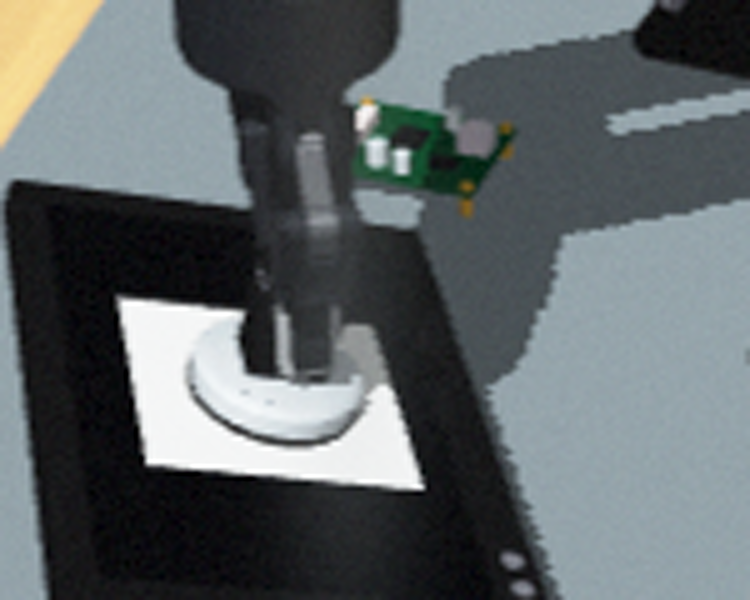

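Run:
```python
from tiltpred import *
s=state();T=Rm(s['orientation']);print('tool x',T[:,0].round(4),'z',T[:,2].round(4))
c=get_calibration('wrist')
f=lambda x,y:(190+(x+.5)/3-.5,160+(y+.5)/3-.5)
az=np.radians(25.35);th=np.radians(18)
up=np.array([np.cos(az)*np.cos(th),np.sin(az)*np.cos(th),np.sin(th)]);y=np.array([-np.sin(az),np.cos(az),0]);n=np.cross(up,y)
# near corners -> depth from 100 mm width
o,a=ray(c,*f(5,83));_,b=ray(c,*f(554,83))
k=100/np.linalg.norm(a-b);A,B=o+k*a,o+k*b;M=(A+B)/2;print('near edge mid',M,'edge az',np.degrees(np.arctan2(*(B-A)[1::-1])),(B-A)[2],'centre',M+50*up)
def onpl(u,v):
    o,d=ray(c,*f(u,v));return o+d*((M-o)@n)/(d@n)
P=onpl(280,170);print('near rim: up',(P-M)@up-50+32,'side',(P-M)@y)
for th in(12,14,16,18,20): print(th,pred(th),pred(th,45))
```

```text
tool x [ 0.0229  0.0029 -0.9997] z [-0.4277  0.9039 -0.0072]
near edge mid [545.20055021 161.34200424 120.06043895] edge az 115.32721118960589 -0.7234869548883296 centre [588.17447949 181.70158785 135.51128867]
near rim: up -2.153192442449267 side 0.12043248905282282
12 ([208.5, 210.0], [[280.9, 260.2], [280.9, 302.7], [280.9, 344.6]], (np.float64(218.6), np.float64(344.3))) ([208.3, 209.8], [[281.0, 259.1], [281.0, 301.0], [281.0, 342.1]], (np.float64(219.4), np.float64(343.6)))
14 ([211.2, 211.9], [[280.9, 258.3], [280.9, 301.2], [280.9, 343.7]], (np.float64(218.6), np.float64(344.3))) ([211.1, 211.8], [[281.0, 257.4], [281.0, 299.6], [281.0, 341.4]], (np.float64(219.4), np.float64(343.6)))
16 ([213.9, 213.8], [[280.9, 256.5], [280.9, 299.6], [280.9, 342.7]], (np.float64(218.7), np.float64(344.3))) ([213.9, 213.8], [[281.0, 255.8], [281.0, 298.2], [281.0, 340.6]], (np.float64(219.4), np.float64(343.6)))
18 ([216.6, 215.7], [[280.9, 254.7], [280.9, 298.0], [280.9, 341.6]], (np.float64(218.6), np.float64(344.3))) ([216.7, 215.9], [[281.0, 254.3], [281.0, 296.8], [281.0, 339.8]], (np.float64(219.4), np.float64(343.6)))
20 ([219.3, 217.7], [[281.0, 253.1], [280.9, 296.4], [280.9, 340.5]], (np.float64(218.6), np.float64(344.3))) ([219.5, 218.0], [[281.0, 252.8], [281.0, 295.4], [280.9, 338.8]], (np.float64(219.4), np.float64(343.6)))
```

Request:
arm_command --targets '[{"grip": 0, "tx": 0.12, "ty": 0.08, "tz": 0, "yaw": 0}, {"grip": 0, "tx": 0.14, "ty": 0.09, "tz": 0, "yaw": 0}, {"grip": 0, "tx": 0.16, "ty": 0.1, "tz": 0, "yaw": 0}, {"grip": 0, "tx": 0.17, "ty": 0.1, "tz": 0, "yaw": 0}, {"grip": 0, "tx": 0.17, "ty": 0.1, "tz": 0, "yaw": 0}, {"grip": 0, "tx": 0.14, "ty": 0.08, "tz": 0, "yaw": 0}, {"grip": 0, "tx": 0.11, "ty": 0.07, "tz": 0, "yaw": 0}, {"grip": 0, "tx": 0.09, "ty": 0.06, "tz": 0, "yaw": 0}]'

```text
t: 14.35
eef_pos: [574.7, 174.9, 175.0]
orientation: [-1.541, 0.947, 1.503]
force: [-1.5, 0.9, 9.3]
finger_gap: 23.5
```

Run:
```python
from tiltpred import *
go([575.1,174.9,175.4],115.3)
F=[];ims=[]
for i in range(4):
    s=state();F.append(np.r_[s['force'],s['ft_torque']]);ims.append(capture('wrist'))
w=np.mean(ims,0).astype(np.uint8)
F=np.array(F);print(F.round(2));m=F.mean(0)
T=Rm(s['orientation']);print('toolx',T[:,0].round(4),T[:,2].round(4))
cv2.imwrite('pics/wrist9.png',cv2.resize(w[160:350,190:380],None,fx=3,fy=3,interpolation=cv2.INTER_CUBIC))
m[2]+=1.3
rz=-(.175+.045);rx=(rz*m[0]-m[4])/m[2];ry=(m[3]+rz*m[1])/m[2];r=np.array([rx,ry])*1000-175*T[:2,0]
print('CoP rel TCP up',r@[.904,.428],'left',r@[-.428,.904])
```

```text
at [574.7 174.9 175. ] jaw az 115.31 tx,ty,tz [-0.013 -0.012 -0.007] yaw 0.0012351347310518197 t 14.35 gap 23.53583325090471
[[-1.500e+00  8.700e-01  9.310e+00  3.100e-01  3.100e-01  2.000e-02]
 [-2.640e+00 -2.100e-01  1.425e+01  4.800e-01  4.800e-01  5.000e-02]
 [-2.730e+00  3.800e-01  1.397e+01  5.300e-01  4.500e-01  6.000e-02]
 [-2.500e+00  2.700e-01  1.441e+01  4.700e-01  4.100e-01 -1.000e-02]]
toolx [ 0.0273  0.0046 -0.9996] [-0.4275  0.904  -0.0075]
CoP rel TCP up 13.161590353199738 left 21.936582227189025
```

View pics/wrist9.png

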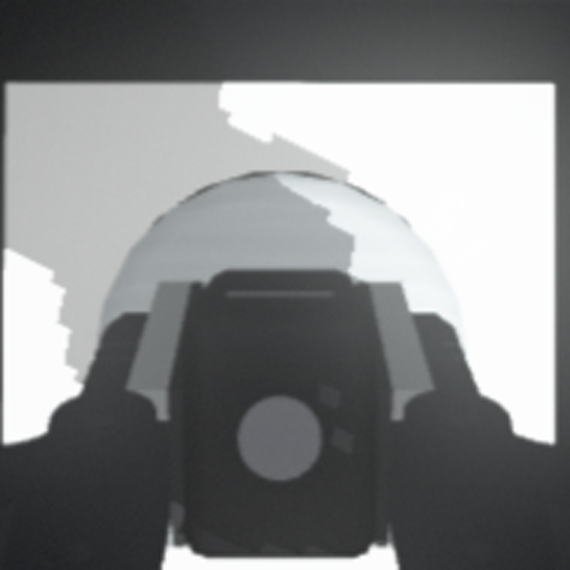

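The centre of pressure sits on the head's middle along the slope and the height did not change under extra push, so the face is seated. I'll ease the force and hold.

Request:
arm_command --targets '[{"grip": 0, "tx": 0.075, "ty": 0.05, "tz": 0, "yaw": 0}, {"grip": 0, "tx": 0.065, "ty": 0.045, "tz": 0, "yaw": 0}, {"grip": 0, "tx": 0.065, "ty": 0.045, "tz": 0, "yaw": 0}, {"grip": 0, "tx": 0.065, "ty": 0.045, "tz": 0, "yaw": 0}, {"grip": 0, "tx": 0.065, "ty": 0.045, "tz": 0, "yaw": 0}, {"grip": 0, "tx": 0.065, "ty": 0.045, "tz": 0, "yaw": 0}, {"grip": 0, "tx": 0.065, "ty": 0.045, "tz": 0, "yaw": 0}, {"grip": 0, "tx": 0.065, "ty": 0.045, "tz": 0, "yaw": 0}]'

```text
t: 15.35
eef_pos: [574.7, 174.9, 175.0]
orientation: [-1.541, 0.944, 1.501]
force: [-2.4, 1.1, 10.0]
finger_gap: 24.0
```

```bash
cat > chk.py <<'E'
from tiltpred import *
import sys
go([575.1,174.9,175.4],115.3)
F=[]
for i in range(8):
    s=state();F.append(np.r_[s['force'],s['ft_torque']]);w=capture('side' if i%2 else 'wrist')
    if i==6: cv2.imwrite('pics/wrist%s.png'%sys.argv[1],w)
cv2.imwrite('pics/side%s.png'%sys.argv[1],w)
F=np.array(F);print(F[:,:3].round(1).tolist());m=F.mean(0)
T=Rm(s['orientation']);print('toolx',T[:,0].round(4),T[:,2].round(4),s['t'],s['finger_gap'])
m[2]+=1.3
rz=-(.175+.045);rx=(rz*m[0]-m[4])/m[2];ry=(m[3]+rz*m[1])/m[2];r=np.array([rx,ry])*1000-175*T[:2,0]
print('CoP rel TCP up',r@[.904,.428],'left',r@[-.428,.904])
E
python3 chk.py 10
python3 - <<'E'
import cv2,numpy as np
w=cv2.imread('pics/side10.png')[220:290,190:275];o=cv2.imread('pics/side0.png')[220:290,190:275]
cv2.imwrite('pics/side10c.png',cv2.resize(w,None,fx=8,fy=8,interpolation=cv2.INTER_CUBIC))
a=cv2.imread('pics/side0.png').astype(int);b=cv2.imread('pics/side10.png').astype(int)
print('lower panel diff', abs(a-b)[285:350,180:300].mean(), 'left edge', abs(a-b)[215:310,175:200].mean())
E
```

```text
at [574.7 174.9 175. ] jaw az 115.3 tx,ty,tz [-0.013 -0.014 -0.006] yaw 3.63255002634825e-05 t 15.35 gap 23.975639082094872
[[-2.4, 1.1, 10.0], [-0.7, 0.8, 10.0], [-1.9, 0.6, 9.7], [-1.2, 0.3, 9.7], [-2.5, 0.3, 10.2], [-2.7, 1.1, 10.1], [-1.6, -0.6, 10.5], [-1.9, 1.3, 11.0]]
toolx [ 0.0304  0.0058 -0.9995] [-0.4274  0.904  -0.0077] 15.7 23.77776381074346
CoP rel TCP up -4.171596715850534 left 15.994128947449816
lower panel diff 7.4786752136752135 left edge 8.160421052631579
```

View pics/side10c.png

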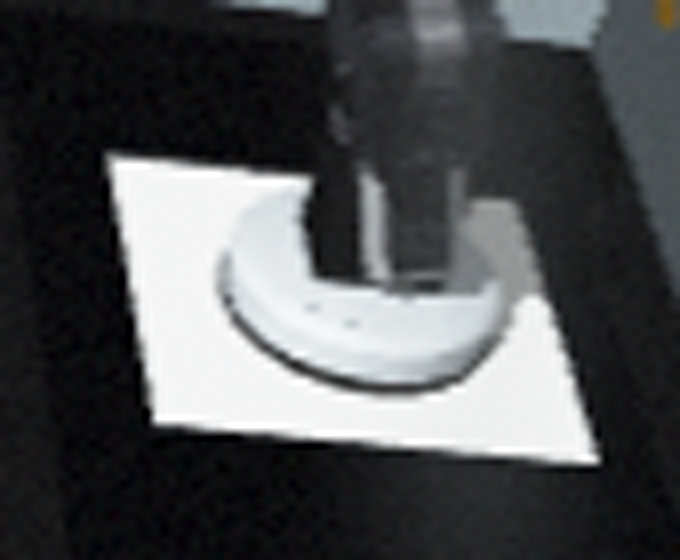

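The black rim shows as an even line against the glass all round the visible side, from crop (220,270) to (500,340), with white patch all round it. I'll hold the same target using camera calls, without a new move, and check that it stays still.

Run:
```python
from tiltpred import *
F=[];P=[]
for i in range(40):
    s=state();F.append(np.r_[s['force'],s['ft_torque']]);P.append(np.r_[s['eef_pos'],s['finger_gap']]);w=capture('side' if i%2 else 'wrist')
    if i==38: cv2.imwrite('pics/wrist11.png',w)
F=np.array(F);P=np.array(P);print(F[:,2].min(),F[:,2].max(),np.linalg.norm(F[:,:3],axis=1).max(),np.ptp(P,axis=0),s['t'])
m=F[-20:].mean(0);print(m.round(2));T=Rm(s['orientation']);m[2]+=1.3
print('toolx',T[:,0].round(4))
rz=-.22;r=np.array([(rz*m[0]-m[4])/m[2],(m[3]+rz*m[1])/m[2]])*1000-175*T[:2,0]
print('CoP rel TCP up',r@[.904,.428],'left',r@[-.428,.904])
a=cv2.imread('pics/wrist11.png')[160:350,190:380];cv2.imwrite('pics/wrist11c.png',cv2.resize(a,None,fx=3,fy=3,interpolation=cv2.INTER_CUBIC))
from patch import quad
```

```text
9.267151718850048 11.3719850534765 11.565085609584635 [0.09034238 0.05705077 0.07322308 0.6922723 ] 17.7
[-2.02  0.37 10.34  0.31  0.47  0.06]
toolx [ 0.0304  0.0058 -0.9995]
CoP rel TCP up 1.285309051946962 left 20.04750321815243
```

View pics/wrist11c.png

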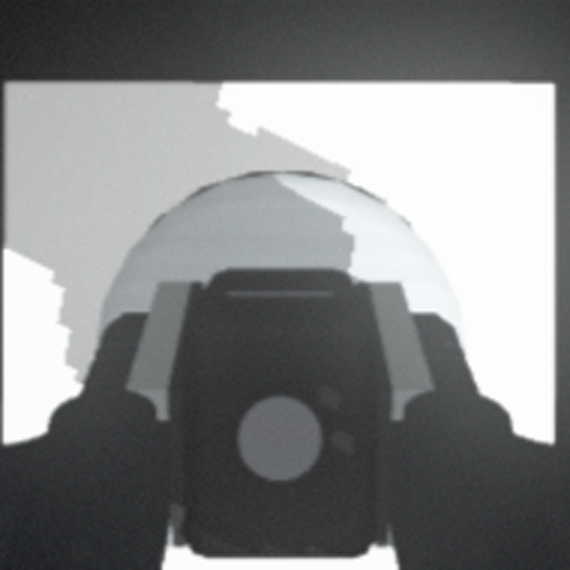

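```bash
python3 -c "
from rig import close_job
print(close_job())"
```

```text
the job is handed in; nothing more can be done
None
```

The job is handed in. The probe is gripped and pressed on the white patch, and by my last checks its face is flat on the glass. `close_job()` reports no verdict, so I can't confirm the judged result.

**What I did:** I picked the 64 mm head (the other two are about 40 mm) and gripped it across the 24 mm at 20 N. I turned the jaw axis level with the display, set the upper rim on the glass and followed the arc. The head pivoted in the grip until it seated.

**Last checks before hand-in (t = 17.7 s):**
- **Position:** the head's centre was about 2 mm down-slope and 0.1 mm sideways from the patch centre.
- **Press and stillness:** over the last 2.0 s the vertical force read 9.3–11.4 N and the tool moved less than 0.1 mm.
- **Flatness:** the centre of pressure lay inside the disc, and the height stayed the same when I pushed harder. The rubber rim showed as an even line where visible.
- **Display:** compared by eye in the side pictures, it looked unmoved. A numeric difference was inconclusive because of shadows.

**What disagreed:**
- **Tilt:** the camera puts the head's pivot in the grip at about 12–16.5° depending on the feature used, plus 1.7° of tool lean. The glass measured about 18°, so I relied on the force evidence for flatness.
- **Sideways pressure:** the centre of pressure sat about 20 mm to the left of centre, because the tool rolled about 0.4° under load.
- **Height:** the tool sat about 2 mm lower than predicted at contact. This is roughly the camera calibration error.

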